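Set the straightedge against two sprung feelers and the end stop

ROBOT

A 6-joint arm with a two-finger parallel gripper is mounted at the origin on the work surface. World frame = base frame: x ahead of the robot, y to its left, z up, the work surface at z = 0. Lengths are in m, angles in rad, forces in N, time in s.
With the tool pointing down it reaches from about 0.3 to 0.95 m from the base axis. Payload 3.1 kg.
Tool frame: the origin (TCP) lies on the front face of the gripper's body, between the roots of the fingers; the fingertips stand 73 mm ahead of it and the grasp point (between the pads) lies 54 mm ahead of it; z points along the fingers, y is the direction in which the jaws open and shut (so a half turn about z gives the same grasp; the last joint's range is limited). The gripper opens to 85 mm and grips with 20 to 120 N. Pads are 22 mm wide; open, the fingers measure 114 mm over their backs; the gripper's body (76 mm by 85 mm) begins 54 mm behind the grasp point. The pads swing forward as they close: fully open they stand 13 mm farther back than shut.
Start: joints at [1.249, 0.308, 1.634, -0, 1.2, -0.07], TCP at [0.156, 0.605, 0.304] pointing down, gripper open.
Joint ranges: [-3.06, 3.06], [-0.79, 1.96], [0.05, 2.63], [-1.19, 4.34], [0.05, 2.64], [-2.94, 2.94]. Speed limits (rad/s): [2.79, 2.79, 3.14, 3.14, 3.14, 3.14].

INTERFACE

Orientations are given as a unit quaternion [x, y, z, w].
In Python, from cell import manip gives the robot as it stands. The module is installed in compiled form; this text tells all that it offers. Calls block until the motion is done:
- manip.move_pose(position, orientation): joint-space move of the TCP to a pose.
- manip.servo_line(position, ori=None, max_speed=0.15): straight line of the TCP; ori=None keeps the orientation; max_speed is the mean speed in m/s.
- manip.move_joints(angles): joint-space move.
- manip.gripper_open() and manip.grasp(newtons=None): open the fingers fully, or close them until they stop; newtons is the grip in N (None keeps the last).
- manip.hold(seconds).
- manip.solve_ik(position, orientation): joint angles nearest the present ones, or None.
- manip.get_state(): the state.
- manip.grab_frame(name): name is "scene" or "top"; returns the picture (480x640x3 uint8, red, green, blue); there is no depth.
- manip.camera_info(name): a dict with "intrinsics" (3x3 intrinsics, pixels), "R" (3x3) and "t" (3): a world point X has camera coordinates R X + t. Camera axes: x right, y down, z forward; pixel columns grow to the right and rows downward; lengths in m; the calibration is good to about 2 mm. A picture is of the moment at which its call begins. camera_info takes no time and is no camera call.
A pose or a line that the arm cannot do raises manip.IKError and nothing moves.
- manip.hand_in(): hands the job in, once; it reports no verdict.
The state is a dict: "t": time; "joint_positions": joint angles; "dq": joint speeds; "joint_efforts": joint torques, N m; "tool_pos": TCP position; "eef_rot": TCP orientation; "ft_force": force on the tool from outside, world axes, zero at the start; "ft_torque": the same for the moment, N m; "opening": finger opening in m.
Only numpy, scipy, OpenCV 4.12 (cv2) and the standard library are available. Lean on these libraries where they do the work, as an engineer would, in place of code of your own. Each camera call takes 0.05 s, during which the arm holds its last target. There are 200 camera calls.

TASK

On the dark setting plate, slide the straightedge by its black knob, flat on the plate, until its front edge touches both red sprung feeler tips at once and the brass nose at its end rests against the orange stop. Press the feelers and the stop only gently (light fingertip force), leave the vial, the dishes and the tip box where they are, then let go so that it stays touching all three.

Things in the scene. Friction and masses are not known exactly. Their poses are not given: they have to be found in the camera images.
- plate: fixed dark steel setting plate, 290 x 460 x 12 mm thick, top at z = 0.012; origin at the centre of its underside; its x points from the robot's side to the feelers, its y to the left along the plate
- feeler_left: blue block, 36 (x) x 32 (y) x 22 mm tall, fixed on the plate; origin at the foot of its face towards the straightedge, axes as the plate's. A brass sleeve sticks out of this face in -x, 12 mm above the plate, and from it a round sprung red tip. The front of the released tip stands 28 to 54 mm from the face, set anew each time, different left and right and not reported
- feeler_right: the same kind of feeler at the right, 130 mm from the left one along the plate's y. Each red tip (10 mm diameter, 12 mm beyond its 13 mm sleeve) gives by 4 mm under only 0.3 to 0.7 N, then stands firm; the sleeve does not give
- straightedge: loose metal bar, 44 (x) x 280 (y) x 20 mm high, 0.6 to 0.86 kg, flat on the plate, sliding under some 5 to 10 N; origin at the centre of its underside; its +x long face (22 mm from the origin, beside a yellow stripe) is the front edge that goes to the feelers; y runs along it. A brass nose, 6 mm long, sticks out of the middle of each end
- knob (a point): point on the axis of the black upright round knob on the middle of the straightedge, 24 mm in diameter and 40 mm tall (20 to 60 mm above the straightedge's underside); the point is at half height; axes as the straightedge's. The bar can turn about the upright axis of the knob when this is held lightly
- nose_left (a point): middle of the flat end of the brass nose at the straightedge's +y end, 146 mm from its middle, 10 mm above its underside
- nose_right (a point): the same at the -y end
- stop: fixed orange stop block on the plate, 80 (x) x 14 (y) x 26 mm tall, origin at the centre of its underside, axes as the plate's; at the left or the right end of the plate; the nose of that end goes against its inner face, 7 mm from its origin along y; rigid
- vial_mid (a point): loose small amber vial with white cap, 24 mm diameter, 52 mm tall, standing on the plate at the end opposite to the stop; point at half height; not to be disturbed
- dishes: stack of culture dishes, 90 mm diameter, 60 mm tall, on the bench to the left of the plate; origin under its centre; not to be disturbed
- tipbox: dark red tip box with clear lid, 85 x 120 x 65 mm tall, on the bench to the right of the plate; origin under its centre; not to be disturbed

How it is judged:
By the outcome, as a careful person would: the job done as asked, in the order asked, and still so for the second after the job is handed in, with the robot touching nothing.
It also fails if it takes over 72 s, if anything falls off the work surface, if the arm or the gripper's body presses on something with over 40 N, if the wrist force passes 120 N, or if a joint passes its speed limit or range.

## Working session

There is one attempt and no reset: what is moved stays moved. The work goes in short steps, each a Python script; the robot and the scene stay as the last script left them, time stands still between calls to the robot, and variables do not carry over. Pictures are saved under pics/ and viewed, about 8 in all and at most 12, crops included, and the job is handed in when it is done.

```bash
mkdir -p pics; python3 - <<'E'
from cell import manip
import cv2
for n in ("scene","top"):
    im=manip.grab_frame(n); cv2.imwrite(f"pics/{n}0.png",im[:,:,::-1])
    c=manip.camera_info(n); print(n,c["intrinsics"],c["R"],c["t"])
s=manip.get_state(); print(s["t"],s["tool_pos"],s["eef_rot"],s["ft_force"])
E
```

```text
scene [[566.32002212   0.         310.90349798]
 [  0.         566.32002212 245.57148432]
 [  0.           0.           1.        ]] [[ 0.56476125  0.82523617  0.00547754]
 [ 0.54547326 -0.36830462 -0.75286827]
 [-0.61927672  0.42817867 -0.65814844]] [-0.32458523 -0.25931646  1.51048883]
top [[513.03012298   0.         317.09644488]
 [  0.         513.03012298 239.12864186]
 [  0.           0.           1.        ]] [[ 0.01883824 -0.99964755  0.01870532]
 [-0.99287328 -0.02090599 -0.11732682]
 [ 0.11767652 -0.01636178 -0.99291718]] [-0.01260172  0.58042091  1.13102491]
0.1 [0.15555606 0.60473197 0.30276481] [ 1.25575657e-01  9.92083504e-01 -1.01435886e-03 -2.16572494e-04] [0.79957144 0.5564519  0.41285491]
```

View pics/top0.png

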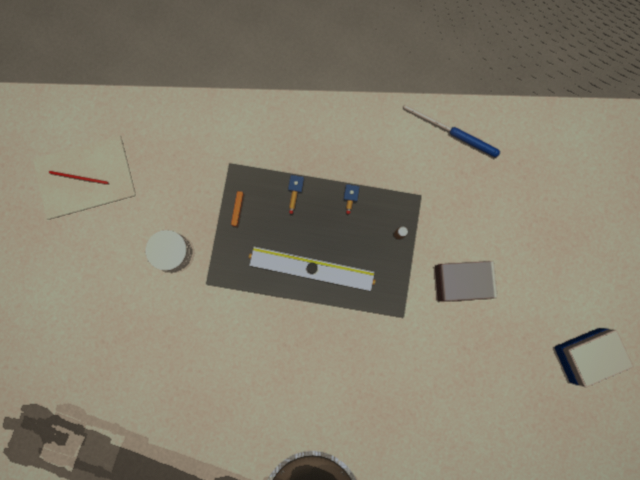

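View pics/scene0.png

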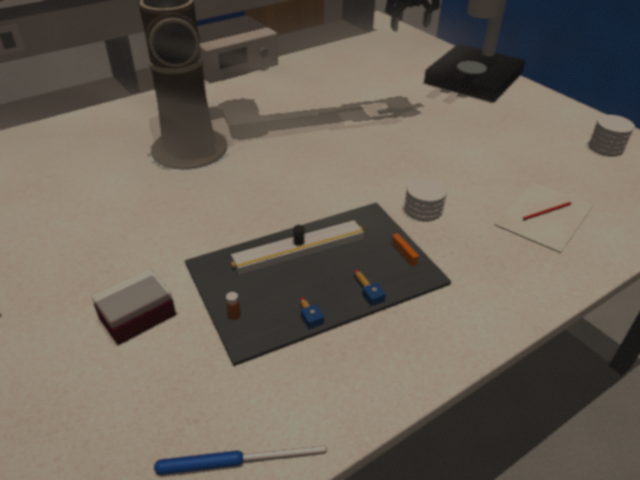

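The top view shows the stop at the left (237,208), the tips at about (292,211) and (349,211), the knob at (312,268) and the vial at (402,232). Next I'll take averaged frames and look at an enlarged crop.

```bash
cat > h.py <<'E'
from cell import manip
import cv2, numpy as np
def avg(n,k=4): return np.mean([manip.grab_frame(n).astype(np.float32) for _ in range(k)],0)
def cast(n,uv,z):
    c=manip.camera_info(n); K,R,t=map(np.asarray,(c["intrinsics"],c["R"],c["t"]))
    C=-R.T@t; uv=np.atleast_2d(uv).astype(float)
    d=np.c_[uv,np.ones(len(uv))]@np.linalg.inv(K).T@R
    return C+d*((z-C[2])/d[:,2])[:,None]
def proj(n,X):
    c=manip.camera_info(n); p=(np.atleast_2d(X)@np.asarray(c["R"]).T+c["t"])@np.asarray(c["intrinsics"]).T
    return p[:,:2]/p[:,2:]
def hsv(im): return cv2.cvtColor(np.clip(im,0,255).astype(np.uint8),cv2.COLOR_RGB2HSV)
def rectify(n,im,x0,x1,y0,y1,z,s):
    """metric top-down map of plane z: rows = -x, cols = -y, s m/px"""
    h,w=int((x1-x0)/s),int((y1-y0)/s)
    q=np.array([[0,0],[w,0],[w,h],[0,h]],np.float32)
    X=np.array([[x1,y1,z],[x1,y0,z],[x0,y0,z],[x0,y1,z]])
    H=cv2.getPerspectiveTransform(proj(n,X).astype(np.float32),q)
    return cv2.warpPerspective(im,H,(w,h),flags=cv2.INTER_CUBIC)
E
python3 - <<'E'
from h import *
im=avg("top"); np.save("top0.npy",im); np.save("scene0.npy",avg("scene"))
c=cv2.resize(im[155:325,200:430],None,fx=3.4,fy=3.4,interpolation=cv2.INTER_CUBIC)
cv2.imwrite("pics/c0.png",np.clip(c*1.6,0,255)[:,:,::-1])
H=hsv(im); L=lambda uv,z:cast("top",uv,z)[:,:2].round(4).tolist()
def blob(lo,hi,roi=(155,325,200,430)):
    m=np.zeros(H.shape[:2],np.uint8); a,b,c,d=roi
    m[a:b,c:d]=cv2.inRange(H[a:b,c:d],lo,hi)
    n,_,st,ce=cv2.connectedComponentsWithStats(m)
    return m,[(st[i].tolist(),ce[i].round(2).tolist()) for i in range(1,n) if st[i][4]>8]
for nm,lo,hi in [("blue",(100,120,40),(125,255,255)),("red/or",(0,130,60),(14,255,255)),("yel",(22,120,60),(35,255,255)),("white",(0,0,140),(179,60,255))]:
    print(nm,blob(lo,hi)[1])
for p in [(292,212),(349,212),(292,183),(350,193),(237,208),(312,268),(402,232)]: print(p,im[p[1],p[0]].astype(int),H[p[1],p[0]])
# plate corners
g=(im.max(2)<85).astype(np.uint8); g[:,:195]=0;g[:,432:]=0;g[:150]=0;g[330:]=0
ct=max(cv2.findContours(cv2.morphologyEx(g,cv2.MORPH_CLOSE,np.ones((25,25))),0,1)[0],key=cv2.contourArea)
r=cv2.minAreaRect(ct); print(r,L(cv2.boxPoints(r),.012), L([r[0]],.012))
print("cam",cast("top",[(0,0)],1.2), "C",-np.asarray(manip.camera_info("top")["R"]).T@manip.camera_info("top")["t"])
E
```

```text
blue [([290, 181, 12, 10, 53], [296.11, 186.51]), ([345, 186, 12, 14, 95], [351.0, 193.19])]
red/or [([231, 191, 12, 35, 217], [236.75, 207.71]), ([289, 211, 4, 3, 11], [290.64, 211.91]), ([346, 211, 5, 3, 12], [347.83, 211.92])]
yel [([253, 249, 121, 26, 234], [313.28, 261.35])]
white [([200, 155, 230, 170, 14094], [314.27, 238.48]), ([399, 227, 8, 8, 52], [402.58, 230.88]), ([250, 251, 123, 39, 1698], [311.39, 270.2])]
(292, 212) [102  37  31] [  3 178 102]
(349, 212) [119  40  34] [  2 182 119]
(292, 183) [52 71 96] [107 117  96]
(350, 193) [104 113 112] [ 87  20 113]
(237, 208) [158 100  46] [ 14 181 158]
(312, 268) [56 53 49] [17 32 56]
(402, 232) [159 164 161] [ 72   8 164]
((314.51348876953125, 239.91891479492188), (198.9227752685547, 122.97044372558594), 9.462322235107422) [[0.4743, 0.2495], [0.7589, 0.2147], [0.6913, -0.2475], [0.4086, -0.1996]] [[0.5812, 0.0046]]
cam [[0.43824557 0.01247494 1.2       ]] C [0.44342674 0.01804257 1.19134872][ WARN:0@6.050] global loadsave.cpp:1063 imwrite_ Unsupported depth image for selected encoder is fallbacked to CV_8U.
```

View pics/c0.png

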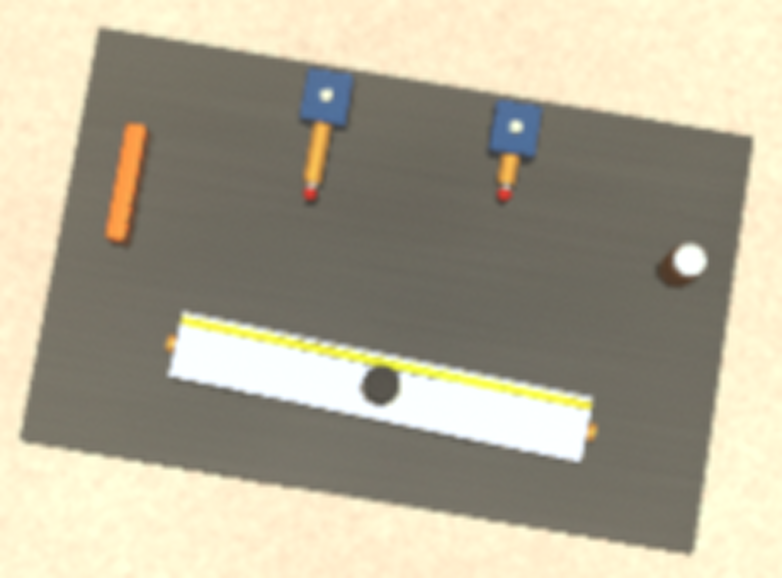

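The crop shows the red tip fronts at about (309,203) and (503,203), and the stop's inner face on the right side of its block. Left tip's sleeve is longer. Next step is metric measurement.

```bash
cat >> h.py <<'E'
S=.0005; BOX=(.40,.80,-.28,.28)
def top(im,z): return rectify("top",im,*BOX,z,S)
def xy(p): p=np.atleast_2d(p); return np.c_[BOX[1]-(p[:,1]+.5)*S, BOX[3]-(p[:,0]+.5)*S]
def big(m,k=1):
    cs=cv2.findContours(m.astype(np.uint8),cv2.RETR_EXTERNAL,cv2.CHAIN_APPROX_NONE)[0]
    return sorted(cs,key=cv2.contourArea)[::-1][:k]
def rect(c):
    """centre xy, long-axis angle of y-like axis, sizes(m)"""
    r=cv2.minAreaRect(c); b=xy(cv2.boxPoints(r)); e=[b[1]-b[0],b[2]-b[1]]
    e.sort(key=np.linalg.norm); l=e[1]; l=l if l[1]>0 else -l
    return b.mean(0),np.arctan2(-l[0],l[1]),[np.linalg.norm(v) for v in e],b
def red(im): return im[:,:,0]-1.0*im[:,:,1]-.3*np.abs(im[:,:,1]-im[:,:,2])
def measure(im):
    o={}
    r=top(im,.032); m=(r[:,:,:2].min(2)>115)&(r[:,:,1]>.62*r[:,:,0])
    mask=np.zeros(m.shape,bool); pc=proj("top",[[0,0,0]])
    q=((xy([[0,0]])))  # plate region only
    mask=np.zeros(m.shape,np.uint8)
    pl=xy2px(np.array([[.745,.195],[.675,-.225],[.435,-.185],[.505,.235]])); cv2.fillPoly(mask,[pl.astype(np.int32)],1)
    o["bar"]=rect(big(cv2.morphologyEx((m&(mask>0)).astype(np.uint8),cv2.MORPH_CLOSE,np.ones((55,55))))[0])
    r=top(im,.038); o["stop"]=rect(big((r[:,:,0]-r[:,:,2]>55)&(r[:,:,0]>100)&(r[:,:,1]<.75*r[:,:,0])&(mask>0))[0])
    r=top(im,.034); o["feel"]=[rect(c) for c in big((r[:,:,2]-r[:,:,0]>14)&(mask>0),2)]
    return o,mask
def xy2px(p): return np.c_[(BOX[3]-p[:,1])/S-.5,(BOX[1]-p[:,0])/S-.5]
E
python3 - <<'E'
from h import *
im=np.load("top0.npy")
q=lambda p,z:cast("top",np.array(p)/3.4+[200,155]-.35,z)[:,:2]
print("plate",q([(100,28),(752,136),(692,552),(22,440)],.012).round(4).tolist())
print("tips~",q([(309,203),(503,203)],.024).round(4).tolist(),"vial",q([(690,260)],.064).round(4),"knob",q([(381,385)],.072).round(4),"noses",q([(167,342),(597,432)],.022).round(4).tolist())
o,_=measure(im)
for k in("bar","stop"): print(k,o[k][0].round(4),np.degrees(o[k][1]).round(2),np.round(o[k][2],4))
for f in o["feel"]: print("feel",f[0].round(4),np.degrees(f[1]).round(2),np.round(f[2],4),f[3].round(4).tolist())
out=[]
r=top(im,.024); 
for u in q([(309,203),(503,203)],.024):
    p=xy2px(u[None])[0].astype(int); w=r[p[1]-70:p[1]+30,p[0]-40:p[0]+40]
    out.append(cv2.resize(w,None,fx=4,fy=4))
    print(np.round(w[::6,40-0]).astype(int).tolist())
cv2.imwrite("pics/tips0.png",np.clip(np.hstack(out)*1.6,0,255).astype(np.uint8)[:,:,::-1])
E
```

```text
plate [[0.7591, 0.2088], [0.6935, -0.243], [0.4085, -0.2011], [0.4746, 0.2499]]
tips~ [[0.6379, 0.0611], [0.6408, -0.0705]] vial [[ 0.599  -0.1903]] knob [[0.5127 0.0102]] noses [[0.5417, 0.154], [0.4871, -0.1355]]
bar [0.5139 0.0096] -10.73 [0.0446 0.2871]
stop [0.6473 0.1833] 81.7 [0.015  0.0806]
feel [0.7062 0.0511] -9.25 [0.0302 0.0324] [[0.6938999891281128, 0.06949999928474426], [0.7236999869346619, 0.06459999829530716], [0.718500018119812, 0.03269999846816063], [0.6887000203132629, 0.03750000149011612]]
feel [ 0.6864 -0.0769] -7.59 [0.0281 0.0324] [[0.6746000051498413, -0.05900000035762787], [0.7024999856948853, -0.06270000338554382], [0.698199987411499, -0.09480000287294388], [0.6703000068664551, -0.09109999984502792]]
[[119, 88, 47], [124, 91, 46], [127, 93, 46], [132, 98, 47], [141, 106, 48], [149, 111, 49], [144, 108, 50], [122, 99, 70], [120, 91, 82], [138, 53, 46], [128, 37, 31], [80, 37, 32], [49, 47, 42], [65, 62, 57], [68, 66, 59], [68, 65, 59], [67, 65, 59]]
[[54, 57, 66], [98, 72, 42], [118, 85, 43], [125, 90, 45], [132, 95, 45], [139, 102, 46], [143, 104, 48], [120, 94, 56], [100, 80, 69], [129, 55, 48], [132, 39, 32], [89, 36, 31], [55, 48, 43], [66, 63, 57], [68, 66, 58], [67, 64, 58], [68, 66, 59]]
```

View pics/tips0.png

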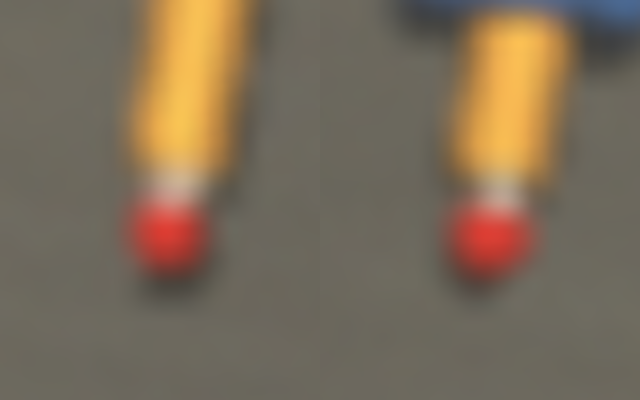

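The tips are 10 mm balls, so their centroids cast at z=0.024 give their centres. The bar must turn about +12°. I'll refine the tip centres, grasp the knob (jaws along the bar) and slide to a staging pose short of contact.

```bash
cat >> h.py <<'E'
def quat(th): f=np.pi/2+th/2; return np.array([np.cos(f),np.sin(f),0,0])
def balls(n,im,guess,rad=9,f=4):
    """sub-pixel centres + area of the red balls in view n near guessed 3d points"""
    out=[]
    for u,v in proj(n,guess):
        a,b=int(round(v)),int(round(u)); w=np.clip(im[a-rad:a+rad+1,b-rad:b+rad+1],0,255)
        w=cv2.resize(w,None,fx=f,fy=f,interpolation=cv2.INTER_CUBIC)
        m=((w[:,:,0]-w[:,:,1]>32)&(w[:,:,1]<.55*w[:,:,0])).astype(np.uint8)
        c=big(m)[0]; M=cv2.moments(c); cc=np.array([M["m10"],M["m01"]])/M["m00"]
        out.append((*((cc+.5)/f-.5-rad+[b,a]),M["m00"]/f/f))
    return np.array(out)
E
python3 - <<'E'
from h import *
import json
t=np.load("top0.npy"); s=np.load("scene0.npy")
g=np.array([[.6437,.0601,.024],[.6462,-.0718,.024]])
bt=balls("top",t,g); bs=balls("scene",s,g)
ct=cast("top",bt[:,:2],.024); cs=cast("scene",bs[:,:2],.024)
print("top",ct.round(4).tolist(),bt[:,2]); print("scene",cs.round(4).tolist(),bs[:,2])
C=ct[:,:2]; d=C[0]-C[1]; th=np.arctan2(-d[0],d[1]); print("theta",np.degrees(th), "dist",np.linalg.norm(d))
n=np.array([np.cos(th),np.sin(th)]); e=np.array([-n[1],n[0]])
py=np.array([np.sin(np.radians(8.27)),np.cos(np.radians(8.27))])
F=np.array([.6473,.1833])-.007*py
# bar centre B: n.B = n.C-.005-.022 (just touching); py.(B+.146e)+.0008=py.F
A=np.array([n,py]); B=np.linalg.solve(A,[n@C[0]-.027, py@F-.146*py@e-.0008])
print("touch B",B)
json.dump(dict(th=th,B=B.tolist(),C=C.tolist()),open("goal.json","w"))
k=np.array([.5133,.0098]); q0=quat(np.radians(-10.7))
manip.move_pose([*k,.20],q0)
manip.servo_line([*k,.110],max_speed=.1)
st=manip.get_state(); print("pre",st["ft_force"].__array__().round(2) if hasattr(st["ft_force"],'__array__') else st["ft_force"])
manip.grasp(90)
st=manip.get_state(); print(st["t"],st["tool_pos"],st["opening"],st["ft_force"])
G=B-.012*n-.006*e
manip.servo_line([*G,.110],quat(th),max_speed=.05)
st=manip.get_state(); print(st["t"],G,st["tool_pos"],st["opening"],st["ft_force"],st["ft_torque"])
t=avg("top");s=avg("scene"); np.save("top1.npy",t);np.save("scene1.npy",s)
a=cv2.resize(t[155:325,200:430],None,fx=1.7,fy=1.7); b=cv2.resize(s[190:350,180:450],None,fx=2.8,fy=2.8,interpolation=cv2.INTER_CUBIC)
a=cv2.copyMakeBorder(a,0,0,0,max(0,b.shape[1]-a.shape[1]),0)[:, :b.shape[1]]
cv2.imwrite("pics/s1.png",np.clip(np.vstack([b,a])*1.5,0,255).astype(np.uint8)[:595*2,:,::-1][: ,:])
E
python3 -c "
import cv2;i=cv2.imread('pics/s1.png');print(i.shape);cv2.imwrite('pics/s1.png',cv2.resize(i,None,fx=.8,fy=.8))"
```

```text
top [[0.6441, 0.0607, 0.024], [0.6466, -0.0709, 0.024]] [9.65625 9.875  ]
scene [[0.6413, 0.0624, 0.024], [0.6438, -0.0699, 0.024]] [ 8.875  10.4375]
theta 1.0942696667176472 dist 0.13163835837282453
touch B [0.61756168 0.03417238]
pre [0.43 0.32 0.08]
4.6417 [0.51356756 0.01001816 0.11056788] 0.021938509033468664 [-1.52115618  0.57153516  5.14263958]
6.675 [0.60567845 0.02794431] [0.59663108 0.02610374 0.11117129] 0.021681113736253404 [-25.71614492  -6.41186179  31.33332362] [-0.79617997  4.26616949 -0.35737388]
(737, 756, 3)
```

View pics/s1.png

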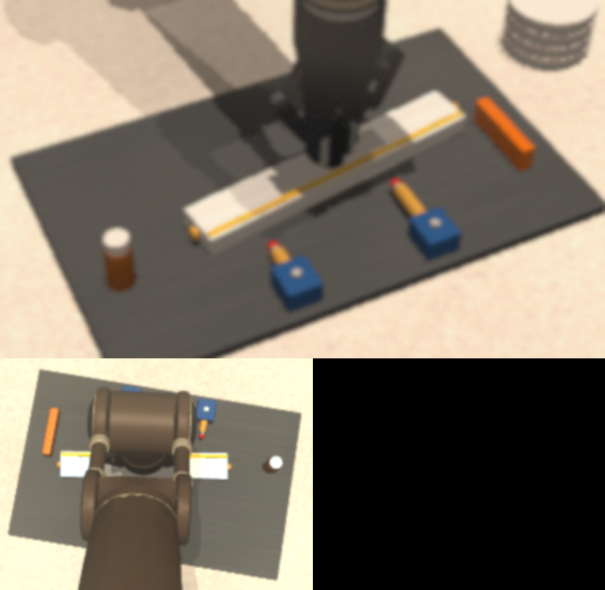

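The scene view shows the bar short of both tips, and nothing else has been disturbed. The wrist shows 31 N up and 26 N back, with a 9 mm lag. The bar is probably pitching and jamming, so I'll check the settled state and unload.

```bash
python3 - <<'E'
from h import *
def sh(l):
    s=manip.get_state(); print(l,round(s["t"],2),np.round(s["tool_pos"],4),np.round(s["ft_force"],1),np.round(s["ft_torque"],2),np.round(s["eef_rot"],4),round(s["opening"],4))
sh("now"); print(quat(np.radians(1.094)))
manip.hold(.5); sh("hold")
p=manip.get_state()["tool_pos"]
manip.servo_line([p[0],p[1],.112],max_speed=.02); manip.hold(.3); sh("z.112")
manip.servo_line([p[0],p[1],.114],max_speed=.02); manip.hold(.3); sh("z.114")
manip.gripper_open(); manip.hold(.3); sh("open")
E
```

```text
now 7.08 [0.5966 0.0261 0.1112] [-23.9  -6.2  31.9] [-0.77  4.3  -0.39] [-0.0094  0.9999 -0.0012 -0.0132] 0.0222
[-0.00954681  0.99995443  0.          0.        ]
hold 7.58 [0.5966 0.0261 0.1112] [-24.1  -7.6  32.6] [-0.8   4.28 -0.39] [-0.0094  0.9999 -0.0012 -0.0133] 0.0217
z.112 8.5 [0.5967 0.0262 0.1114] [ 0.8  0.1 -7.7] [-0.02  0.01 -0.03] [-9.7e-03  1.0e+00 -0.0e+00 -1.0e-04] 0.0217
z.114 9.05 [0.5966 0.0261 0.114 ] [-0.9  0.5 -7.1] [0.04 0.   0.03] [-0.0095  1.     -0.      0.    ] 0.0223
open 9.98 [0.5965 0.0261 0.1139] [0.4 0.2 0.4] [ 0.    0.   -0.02] [-9.6e-03  1.0e+00 -0.0e+00 -1.0e-04] 0.0853
```

Raising 1–2 mm released the jam, though the bar was held just off the plate for a moment before letting go. From now on I'll keep the vertical load near zero while sliding. Next: measure the bar relative to the tips in the top view, using the yellow stripe ends.

```bash
cat >> h.py <<'E'
def sh(l=""):
    s=manip.get_state(); print(l,round(s["t"],2),np.round(s["tool_pos"],4),np.round(s["ft_force"],1),np.round(s["ft_torque"],2),round(s["opening"],4))
    return s
def stripe(n,im,near,th):
    """yellow stripe line (z=.032) -> point, angle; near = bar centre guess"""
    H=hsv(im); m=cv2.inRange(H,(20,100,50),(36,255,255)); v,u=np.nonzero(m)
    X=cast(n,np.c_[u,v],.032)[:,:2]; nn=np.array([np.cos(th),np.sin(th)]); e=np.array([-nn[1],nn[0]])
    d=X-near; k=(np.abs(d@nn-.016)<.012)&(np.abs(d@e)<.143); X=X[k]
    w=(im[v,u,:2].min(1)-im[v,u,2])[k]
    for _ in range(3):
        l=cv2.fitLine(X.astype(np.float32),cv2.DIST_HUBER,0,.001,.001).ravel(); dd=l[:2]*np.sign(l[1])
        r=(X-l[2:])@np.array([dd[1],-dd[0]]); k=np.abs(r)<.003; X=X[k]
    return l[2:].astype(float),np.arctan2(-dd[0],dd[1]),len(X),r[k].std(),((X-near)@e).min(),((X-near)@e).max()
E
python3 - <<'E'
from h import *
import json
g=json.load(open("goal.json"));C=np.array(g["C"])
def rep(n,im,near,th):
    l=stripe(n,im,near,th); nn=np.array([np.cos(l[1]),np.sin(l[1])])
    print(n,"angle",np.degrees(l[1]).round(2),l[2:], "c->stripe",((l[0]-near)@nn).round(4)); return l,nn
t0=np.load("top0.npy"); rep("top",t0,np.array([.5136,.0097]),np.radians(-10.7)); rep("scene",np.load("scene0.npy"),np.array([.5136,.0097])+[-.0028,.0015],np.radians(-10.7))
t=avg("top");s=avg("scene");np.save("top2.npy",t);np.save("scene2.npy",s)
b=manip.get_state()["tool_pos"][:2]; th=np.radians(1)
l,nn=rep("top",t,b,th); print("ball-stripe top",((C-l[0])@nn).round(4))
bs=balls("scene",s,np.c_[C+[-.0028,.0015],[.024,.024]]); cs=cast("scene",bs[:,:2],.024)[:,:2]
l,nn=rep("scene",s,b+[-.0028,.0015],th); print("ball-stripe scene",((cs-l[0])@nn).round(4),cs.round(4).tolist())
E
```

```text
top angle -10.72 (269, np.float64(0.0014391620767703595), np.float64(-0.13808767552647425), np.float64(0.13941843210318322)) c->stripe 0.0167
scene angle -10.8 (153, np.float64(0.0013232286095772234), np.float64(-0.13077871663906496), np.float64(0.13735274278266243)) c->stripe 0.0192
top angle 1.19 (103, np.float64(0.0013752758643601425), np.float64(-0.1387119446438382), np.float64(0.13968094190173047)) c->stripe 0.0164
ball-stripe top [0.0318 0.0316]
scene angle 1.19 (105, np.float64(0.0011671506601972452), np.float64(-0.13751145978354762), np.float64(0.1377522383238151)) c->stripe 0.0189
ball-stripe scene [0.0293 0.0291] [[0.6413, 0.0624], [0.6438, -0.07]]
```

Bar angle is 1.19° in both views, against a goal of 1.09°. The gap to touching is about 21 mm in the top view. The scene balls are partly hidden by their sleeves, so I'll use that view only differentially. Regrasp, unload, and slide in small steps watching the vertical force.

```bash
cat >> h.py <<'E'
TH=np.radians(1.14); N=np.array([np.cos(TH),np.sin(TH)]); E=np.array([-N[1],N[0]])
class Push:
    def __init__(s,cmd): s.c=np.array(cmd,float)
    def go(s,dn,de,speed=.03,fz=-2.,lim=.0004):
        f=manip.get_state()["ft_force"][2]; s.c[2]+=np.clip((f-fz)/25000,-lim,lim)
        s.c[:2]+=dn*N+de*E; manip.servo_line(s.c,quat(TH),max_speed=speed)
        np.save("cmd.npy",s.c); return manip.get_state()
E
python3 - <<'E'
from h import *
q=quat(TH); p=np.array([.5966,.0261])
manip.servo_line([*p,.1085],q,max_speed=.03)
manip.grasp(60); sh("grasp")
P=Push([*p,.1085])
for i in range(4): P.go(0,0,.01); manip.hold(.05)
sh("unl"); print(P.c)
for i in range(6):
    s=P.go(.003,.0008)
    print(np.round(s["tool_pos"],4),P.c.round(4),np.round(s["ft_force"],1),np.round(s["ft_torque"],2))
    if abs(s["ft_force"][2])>15 or abs(s["ft_force"][0])>18: break
sh("end")
E
```

```text
grasp 11.31 [0.5968 0.026  0.1088] [-0.8 -0.7  1.8] [-0.06  0.01 -0.02] 0.0225
unl 12.51 [0.5968 0.026  0.1088] [ 2.8 -1.8 -2.6] [-0.31 -0.41  0.09] 0.0228
[0.5966    0.0261    0.1088987]
[0.5975 0.0262 0.1089] [0.5996 0.027  0.1089] [-3.9 -5.   4.4] [-0.67  0.55  0.  ]
[0.5993 0.027  0.109 ] [0.6026 0.0278 0.1091] [-5.7 -4.9  6.6] [-0.81  0.93  0.  ]
[0.6019 0.028  0.109 ] [0.6056 0.0287 0.1095] [-7.1 -3.   5.1] [-0.62  1.01 -0.08]
[0.6048 0.0292 0.109 ] [0.6085 0.0295 0.1098] [-6.4 -3.5  4. ] [-0.56  0.95 -0.04]
[0.6079 0.0302 0.109 ] [0.6115 0.0304 0.11  ] [-5.6 -2.9  2.6] [-0.48  0.93 -0.05]
[0.6115 0.0313 0.109 ] [0.6145 0.0313 0.1102] [-5.8 -2.3  1.3] [-0.35  0.91 -0.07]
end 14.01 [0.6115 0.0313 0.109 ] [-5.8 -2.3  1.3] [-0.35  0.91 -0.07] 0.0228
```

Sliding is smooth now at 5–7 N. I'll continue to the feelers in 1 mm steps, tracking the red tips' shift in the scene view.

```bash
cat >> h.py <<'E'
G3=np.array([[.6413,.0624,.024],[.6438,-.0699,.024]])
def tips(k=2):
    im=avg("scene",k); b=balls("scene",im,G3); return b,im
def comp(b,b0):
    """compression (m) along plate x from the shift of the balls, and areas"""
    X=cast("scene",b[:,:2],.024)[:,:2]-cast("scene",b0[:,:2],.024)[:,:2]
    return X@np.array([np.cos(.1443),-np.sin(.1443)])
E
python3 - <<'E'
from h import *
b0=np.mean([balls("scene",np.load(f"scene{i}.npy"),G3) for i in (0,1,2)],0); np.save("b0.npy",b0); print(b0.round(2))
P=Push(np.load("cmd.npy"))
for i in range(12):
    s=P.go(.001,0,.02)
    b,im=tips(1); x=s["tool_pos"][0]
    print(round(s["t"],2),np.round(s["tool_pos"],4),np.round(s["ft_force"],1),"comp mm",(comp(b,b0)*1e3).round(2),b[:,2].round(1))
    if x>.6193 or s["ft_force"][0]<-14: break
np.save("scene3.npy",im)
print(P.c)
E
```

```text
[[355.82 270.42   9.36]
 [301.04 298.45  10.45]]
14.26 [0.614  0.0317 0.1089] [-0.9  0.4 -6.1] comp mm [0.33 0.22] [8.1 8.7]
14.56 [0.6166 0.0315 0.1095] [-0.3  0.7 -7.2] comp mm [0.35 0.21] [7.2 8.2]
14.86 [0.6177 0.0314 0.1098] [-0.6 -0.2 -6.9] comp mm [0.29 0.24] [7.1 8.1]
15.16 [0.6183 0.0313 0.1096] [-0.6 -0.1 -7.2] comp mm [0.72 0.6 ] [7.5 8.4]
15.46 [0.6194 0.0313 0.1093] [-0.2  0.7 -8. ] comp mm [1.88 1.67] [5.7 8.6]
[0.61949995 0.03135665 0.10941605]
```

Contact began at x≈0.618. Both tips are now pressed about 1.5 mm, but the bar is slightly unloaded (fz≈-7, under 1 mm of lift). I'll set it down and creep toward the stop with z held constant.

```bash
python3 - <<'E'
from h import *
b0=np.load("b0.npy"); c=np.load("cmd.npy"); q=quat(TH)
c[:2]+=.0003*N
c[2]=.1088; manip.servo_line(c,q,max_speed=.01); manip.hold(.2); sh("down")
b,_=tips(2); print((comp(b,b0)*1e3).round(2))
py=None; best=0
for i in range(16):
    c[:2]+=.0006*E; manip.servo_line(c,q,max_speed=.01); manip.hold(.1)
    s=sh(f"{c.round(4)}"); y=s["tool_pos"][1]
    if py is not None and i>2 and y-py<.0001 and y>.0325: break
    if s["ft_force"][1]<-12 or y>.0365: break
    py=y
np.save("cmd.npy",c)
b,im=tips(3); print((comp(b,b0)*1e3).round(2),b[:,2].round(1))
np.save("scene4.npy",im)
cv2.imwrite("pics/s4.png",np.clip(cv2.resize(im[215:345,215:445],None,fx=3.4,fy=3.4,interpolation=cv2.INTER_CUBIC)*1.5,0,255).astype(np.uint8)[:,:,::-1])
E
```

```text
down 15.96 [0.6198 0.0313 0.1089] [-1.1  0.  -5.8] [-0.08  0.26 -0.04] 0.0225
[2.4  2.35]
[0.6198 0.032  0.1088] 16.41 [0.6198 0.0318 0.1088] [-2.5 -1.6 -5.5] [-0.22  0.25 -0.07] 0.0226
[0.6198 0.0326 0.1088] 16.76 [0.6199 0.0325 0.1089] [-1.3 -2.  -5.9] [-0.37  0.18 -0.09] 0.0225
[0.6198 0.0332 0.1088] 17.11 [0.6198 0.0332 0.1088] [-0.2 -1.9 -5.1] [-0.36  0.15 -0.05] 0.0222
[0.6198 0.0338 0.1088] 17.46 [0.6198 0.0338 0.1088] [-0.8 -2.  -5.8] [-0.27  0.18 -0.05] 0.0226
[0.6197 0.0344 0.1088] 17.81 [0.6198 0.0344 0.1088] [-1.1 -2.2 -6.1] [-0.34  0.16 -0.12] 0.023
[0.6197 0.035  0.1088] 18.16 [0.6197 0.0349 0.1088] [-1.2 -3.2 -6.1] [-0.36  0.23 -0.08] 0.0224
[0.6197 0.0356 0.1088] 18.51 [0.6197 0.0351 0.1088] [-1.  -5.3 -4.5] [-0.77  0.14 -0.  ] 0.0228
[0.6197 0.0362 0.1088] 18.86 [0.6198 0.0353 0.1089] [-0.3 -7.3 -5.7] [-0.92  0.21 -0.05] 0.0227
[0.6197 0.0368 0.1088] 19.21 [0.6198 0.0354 0.1089] [-0.5 -7.4 -5. ] [-1.1   0.19 -0.03] 0.0226
[0.6197 0.0374 0.1088] 19.56 [0.6199 0.0355 0.109 ] [-2.1 -9.  -4.5] [-1.3   0.2  -0.04] 0.0226
[0.6197 0.038  0.1088] 19.91 [0.6199 0.0356 0.1091] [ -0.6 -10.9  -4.5] [-1.55  0.29 -0.05] 0.0227
[0.6197 0.0386 0.1088] 20.26 [0.62   0.0357 0.1092] [ -1.7 -12.4  -3.8] [-1.81  0.25  0.01] 0.0228
[2.94 2.69] [6.2 8.5]
```

View pics/s4.png

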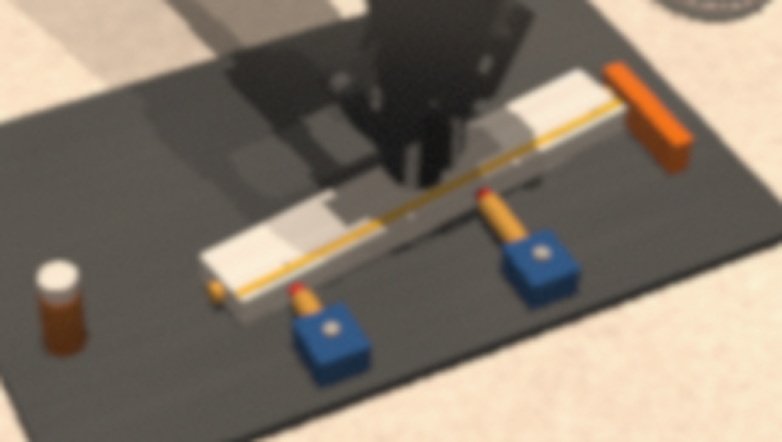

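The scene view shows the left nose at the orange stop, both red tips against the front edge, and the vial untouched. Stop contact was at y≈0.035. I'll ease the stop force to a few newtons, put the weight on the plate, release, rise and inspect.

```bash
python3 - <<'E'
from h import *
b0=np.load("b0.npy"); c=np.load("cmd.npy"); q=quat(TH)
for _ in range(8):
    if manip.get_state()["ft_force"][1]>-4.5: break
    c[:2]-=.0005*E; manip.servo_line(c,q,max_speed=.01); manip.hold(.1); s=sh("ease")
for _ in range(6):
    if manip.get_state()["ft_force"][2]>-1.: break
    c[2]-=.0001; manip.servo_line(c,q,max_speed=.01); manip.hold(.1); s=sh("lower")
b,_=tips(2); print((comp(b,b0)*1e3).round(2))
manip.gripper_open(); manip.hold(.2); sh("open")
b,_=tips(2); print((comp(b,b0)*1e3).round(2))
p=manip.get_state()["tool_pos"]
manip.servo_line([p[0],p[1],.22],max_speed=.12)
a=np.array(manip.get_state()["joint_positions"]); a[0]+=.9; manip.move_joints(a); sh("away")
t=avg("top");s=avg("scene");np.save("top5.npy",t);np.save("scene5.npy",s)
b=balls("scene",s,G3); print("scene comp",(comp(b,b0)*1e3).round(2))
B=p[:2]
for n,im,o in(("top",t,[0,0]),("scene",s,[0,0])):
    l=stripe(n,im,B+o,TH); nn=np.array([np.cos(l[1]),np.sin(l[1])])
    g=np.array([[.6441,.0607,.024],[.6466,-.0709,.024]]) if n=="top" else G3
    X=cast(n,balls(n,im,g+[.002,0,0])[:,:2],.024)[:,:2]
    print(n,np.degrees(l[1]).round(2),"ball-stripe",((X-l[0])@nn*1e3).round(2),"X",X.round(4).tolist())
w=lambda im,a,b,c,d,f:np.clip(cv2.resize(im[a:b,c:d],None,fx=f,fy=f,interpolation=cv2.INTER_CUBIC)*1.5,0,255)
cv2.imwrite("pics/f5.png",np.vstack([w(t,175,255,215,375,5),w(s,220,280,295,415,800/120)[:200]]).astype(np.uint8)[:,:,::-1])
E
```

```text
ease 20.76 [0.62   0.0357 0.1092] [ -1.3 -11.7  -4.3] [-1.6   0.2  -0.11] 0.0225
ease 21.11 [0.62   0.0356 0.1091] [-1.5 -9.4 -4.3] [-1.43  0.24 -0.04] 0.0227
ease 21.46 [0.6199 0.0355 0.109 ] [-1.6 -8.1 -4.7] [-1.26  0.17 -0.04] 0.0225
ease 21.81 [0.6199 0.0354 0.109 ] [-0.  -7.3 -4.7] [-1.05  0.12 -0.04] 0.0227
ease 22.16 [0.6199 0.0352 0.1089] [ 0.4 -6.4 -5.4] [-0.89  0.14 -0.02] 0.0229
ease 22.51 [0.6199 0.0352 0.1089] [-1.2 -5.1 -5.5] [-0.81  0.15 -0.08] 0.0227
ease 22.86 [0.6199 0.0351 0.1088] [-1.2 -3.7 -5.3] [-0.62  0.15 -0.06] 0.0225
lower 23.21 [0.6198 0.0351 0.1088] [-0.8 -5.  -4.2] [-0.62  0.11 -0.05] 0.0227
lower 23.56 [0.6199 0.0351 0.1088] [-1.6 -3.7 -3.8] [-0.59  0.17 -0.05] 0.0223
lower 23.91 [0.6199 0.0351 0.1088] [-2.2 -3.6 -1.2] [-0.64  0.29 -0.05] 0.0225
lower 24.26 [0.6199 0.0351 0.1088] [-2.9 -3.4  2. ] [-0.59  0.4  -0.12] 0.0227
[2.87 2.38]
open 25.19 [0.6197 0.0351 0.1084] [0.8 0.2 0.3] [-0.01 -0.02 -0.04] 0.0853
[2.92 2.59]
away 28.32 [0.3582 0.506  0.2189] [-0.1  0.  -0.4] [-0.04 -0.02  0.04] 0.0856
scene comp [2.85 2.6 ]
top 1.01 ball-stripe [11.51 11.77] X [[0.6473, 0.0604], [0.6498, -0.0712]]
scene 1.14 ball-stripe [8.32 8.14] X [[0.6439, 0.0617], [0.6464, -0.0704]]
```

View pics/f5.png

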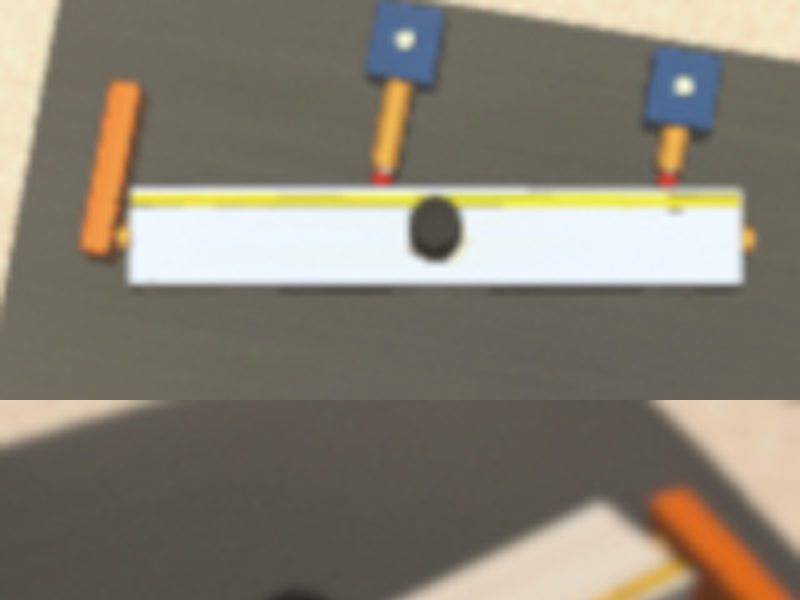

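Both red tips meet the front edge evenly, the brass nose is at the stop's inner face, and the knob is free. To check for a small gap at the stop, I'll compare the bar's ends between the pressed frame and the released frame by phase correlation.

```bash
python3 - <<'E'
from h import *
a=np.load("scene4.npy");b=np.mean([np.load("scene5.npy"),avg("scene",8)],0)
B=np.array([.6198,.0351])
def pc(n,X,h=8):
    u,v=proj(n,[X])[0].round().astype(int); f=lambda i:np.ascontiguousarray(i[v-h:v+h,u-h:u+h].mean(2),np.float32).astype(np.float32)
    return cv2.phaseCorrelate(f(a),f(b),cv2.createHanningWindow((2*h,2*h),cv2.CV_32F))
print("px per mm in y:",(proj("scene",[[*B,.03]])-proj("scene",[[B[0],B[1]-.001,.03]])).round(3))
for nm,e,n in(("left end back",.138,-.022),("left front",.138,.022),("right back",-.14,-.022),("right front",-.14,.022)):
    print(nm,np.round(pc("scene",[*(B+e*E+n*N),.032])[0],3))
print("stop",np.round(pc("scene",[.6473,.1833,.038])[0],3),"vial",np.round(pc("scene",[.599,-.19,.05])[0],3),"feelR",np.round(pc("scene",[.6864,-.0769,.034])[0],3),"feelL",np.round(pc("scene",[.7062,.0511,.034])[0],3))
E
```

```text
px per mm in y: [[ 0.406 -0.194]]
left end back [-0.228  0.007]
left front [ 0.163 -0.125]
right back [-0.082 -0.065]
right front [-0.305  0.241]
stop [-0.078  0.168] vial [0.045 0.042] feelR [ 0.089 -0.13 ] feelL [-0.282 -0.051]
```

```bash
python3 - <<'E'
from h import *
sh("before"); manip.hand_in(); sh("done")
E
```

```text
before 29.12 [0.3573 0.5067 0.2189] [-0.5  0.6  0.8] [ 0.08 -0.02  0.03] 0.0858
the job is handed in; nothing more can be done
the job is handed in; nothing more can be done
```

I slid the straightedge by its knob onto both feeler tips and against the orange stop, released it, moved the arm clear, and handed in at about 29 s.

**Checks that agreed**
- **Feelers:** after release both tips were still pressed in about 2.9 mm (left) and 2.6 mm (right), by their shift in the camera view. That is within the 4 mm sprung range.
- **Angle:** the bar lies at 1.0–1.1° in the two views, against a goal of 1.09°.
- **Stop:** I felt contact at y ≈ 0.035. The push there was still about 3.5 N when I opened the gripper, and the final picture shows the nose at the stop face.
- **Surroundings:** the vial showed no shift between the pressed and released pictures. I did not measure the dishes and the tip box again.

**What went less well**
- **First slide:** the bar jammed, with about 31 N down and 26 N back at the wrist. Freeing it lifted the bar 2–3 mm, and it dropped back when I let go.
- **Second slide:** the bar was lifted off the plate again, by less than 1 mm, just before the feelers. I set it down again and put its weight on the plate before releasing.
- **Stop force:** it briefly reached about 10–12 N, more than a light fingertip touch, before I eased it.
- **Stop gap check:** comparing pictures for a sub-millimetre gap at the stop was inconclusive, because even fixed parts seemed to move up to 0.3 px. Stop contact rests on the force record and the picture.

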